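Line up the leftover pots by height

TASK

Line up the four lidded pots by height on the row of four coasters, one standing in the middle of each: the tallest on the coaster next to the pepper mill, then each one shorter than the last. Turn every pot so that its lid tab points squarely to the robot's side of the row. Keep the pots upright, set them down rather than drop them, and leave the pepper mill where it stands.

Things in the scene. Friction and masses are not known exactly. Their poses are not given: they have to be found in the camera images.
- pot_a: Closed round food pot of frosted off-white plastic with a white lid, straight-sided, 52 mm in diameter, 40 mm tall. Origin: centre of its underside, z up. A small white lid tab (16 mm wide, 4 mm thick, its top 2 mm below the lid's top) sticks out 12 mm from the rim along the pot's own -x. Starts upright on the table. The sides are clear to grip along the pot's own y, across the tab.
- pot_b: Closed round food pot of frosted off-white plastic with a white lid, straight-sided, 52 mm in diameter, 62 mm tall. Origin: centre of its underside, z up. A small white lid tab (16 mm wide, 4 mm thick, its top 2 mm below the lid's top) sticks out 12 mm from the rim along the pot's own -x. Starts upright on the table. The sides are clear to grip along the pot's own y, across the tab.
- pot_c: Closed round food pot of frosted off-white plastic with a white lid, straight-sided, 52 mm in diameter, 84 mm tall. Origin: centre of its underside, z up. A small white lid tab (16 mm wide, 4 mm thick, its top 2 mm below the lid's top) sticks out 12 mm from the rim along the pot's own -x. Starts upright on the table. The sides are clear to grip along the pot's own y, across the tab.
- pot_d: Closed round food pot of frosted off-white plastic with a white lid, straight-sided, 52 mm in diameter, 106 mm tall. Origin: centre of its underside, z up. A small white lid tab (16 mm wide, 4 mm thick, its top 2 mm below the lid's top) sticks out 12 mm from the rim along the pot's own -x. Starts upright on the table. The sides are clear to grip along the pot's own y, across the tab.
- coaster_1: Grey felt coaster, fixed, square, 76 x 76 x 4 mm. Origin: centre of its underside, on the table (top at z = 4 mm). Its own -x points to the side of the row that faces the robot, its y runs along the row. Four coasters form one straight row, 110 mm apart; this is the robot's right-hand end (-y).
- coaster_2: Grey felt coaster, fixed, square, 76 x 76 x 4 mm. Origin: centre of its underside, on the table (top at z = 4 mm). Its own -x points to the side of the row that faces the robot, its y runs along the row. Four coasters form one straight row, 110 mm apart; this is the second from the robot's right.
- coaster_3: Grey felt coaster, fixed, square, 76 x 76 x 4 mm. Origin: centre of its underside, on the table (top at z = 4 mm). Its own -x points to the side of the row that faces the robot, its y runs along the row. Four coasters form one straight row, 110 mm apart; this is the third from the robot's right.
- coaster_4: Grey felt coaster, fixed, square, 76 x 76 x 4 mm. Origin: centre of its underside, on the table (top at z = 4 mm). Its own -x points to the side of the row that faces the robot, its y runs along the row. Four coasters form one straight row, 110 mm apart; this is the robot's left-hand end (+y).
- mill: Dark wooden pepper mill, waisted, with a small knob on top, 145 mm tall, 54 mm in diameter at the foot, standing loose about 135 mm (centre to centre) beyond one end of the row of coasters: either end. It shows where the row begins. An open plastic tub, 104 mm wide and 62 mm tall, stands likewise beyond the other end. Origin: centre of its underside.
Not all that is in view belongs to the job. Leave any brown or pink look-alike of the coaster_1 alone.

How it is judged:
By the outcome, as a careful person would: the job done as asked, in the order asked, and still so for the second after the job is handed in, with the robot touching nothing.
It also fails if it takes over 106 s, if anything falls off the work surface, if the arm or the gripper's body presses on something with over 40 N, if the wrist force passes 120 N, or if a joint passes its speed limit or range.

ROBOT

A 6-joint arm with a two-finger parallel gripper is mounted at the origin on the work surface. World frame = base frame: x ahead of the robot, y to its left, z up, the work surface at z = 0. Lengths are in m, angles in rad, forces in N, time in s.
With the tool pointing down it reaches from about 0.2 to 0.875 m from the base axis. Payload 3.4 kg.
Tool frame: the origin (TCP) lies at the very end of the fingers, on their centre line; the grasp point (between the pads) lies 19 mm behind it (arm.tcp_to_grasp is the distance from the TCP to the grasp point, in m); x points along the fingers, z is the direction in which the jaws open and shut, and the axes are right-handed (so a half turn about x gives the same grasp; the last joint's range is limited). The gripper opens to 94 mm and grips with 3 to 60 N. Pads are 16 mm wide; open, the fingers measure 119 mm over their backs; the gripper's body (75 mm by 177 mm) begins 78 mm behind the grasp point.
Start: joints at [1.152, 0.276, 1.505, -0, 1.361, -0.121], TCP at [0.169, 0.55, 0.205] pointing down, gripper open.
Joint ranges: [-2.89, 2.89], [-0.75, 2.08], [0.22, 2.7], [-1.18, 4.32], [0.11, 2.71], [-2.7, 2.7]. Speed limits (rad/s): [2.57, 2.57, 3.14, 3.14, 3.14, 3.14].

INTERFACE

Orientations are given as a unit quaternion [x, y, z, w].
In Python, from plant import arm gives the robot as it stands.
- The arm moves only by the shell command python3 -m jog 'ROWS'. ROWS is JSON, a list of rows, each an object of numbers: "x", "y", "z": the shift along the world's x, y, z in m; "spin": the turn about the world's z in rad; "gripper": the opening, from 0 (shut) to 1 (fully open). A call has 1 to 8 rows; each row is the pose to reach, as a shift and turn from the pose commanded when the call began; what a row does not reach only later rows make up. A row lasts 1/8 s, in which the tool goes at most 62.5 mm and 10.7 degrees, less where a joint would pass 70% of its speed; a pose out of reach is approached as far as the arm can. A call with a gripper value outside its range is refused whole. The fingers move at their own pace and stop on an object; the grip force is fixed at half the most. Time passes only in rows, so rows that repeat a pose let the fingers close. It gives the time, the measured TCP pose, the force and the opening at its end, in the units of the state.
- arm.read_state(): the state, without advancing time (a new reading comes with each control period).
- arm.read_camera(name): name is "scene" or "side" or "wrist"; returns a dict with "color" (420x560x3 uint8, red, green, blue), "intrinsics" (3x3 intrinsics, pixels), "k1" (the pictures are not rectified: a ray, as slopes to the right and down, at radius r is drawn at 1 + k1 r^2 times it, then the intrinsics apply), "R" (3x3) and "t" (3): a world point X has camera coordinates R X + t; the wrist camera has in their place "T_tool_cam" (4x4, takes a point from camera to tool coordinates, whose origin is the TCP and whose axes are the tool frame's). Camera axes: x right, y down, z forward; pixel columns grow to the right and rows downward; lengths in m; the calibration is good to about 2 mm. A picture is of the moment at which its call begins: read the wrist's pose just before it. There is no depth.
- arm.close_job(): hands the job in, once; it reports no verdict.
The state is a dict: "time_s": time; "joint_positions": joint angles; "qvel": joint speeds; "tau": joint torques, N m; "eef_pos": TCP position; "orientation": TCP orientation; "contact_force": force on the tool from outside, world axes, zero at the start; "ft_torque": the same for the moment, N m; "grip_width": opening from 0.0 (shut) to 1.0 (fully open).
Only numpy, scipy, OpenCV 4.12 (cv2) and the standard library are available. Lean on these libraries where they do the work, as an engineer would, in place of code of your own. Each camera call takes 0.05 s, during which the arm holds its last target. There are 200 camera calls.

## Working session

There is one attempt and no reset: what is moved stays moved. The work goes in short steps, Python scripts to look and compute and a shell command to move; the robot and the scene stay as the last step left them, time stands still between calls to the robot, and variables do not carry over. Pictures are saved under pics/ and viewed, about 12 in all and at most 16, crops included, and the job is handed in when it is done.

```bash
ls; mkdir -p pics; cat > h.py <<'E'
import numpy as np, cv2
from plant import arm
def ray(c,uv):
    K=c["intrinsics"];k1=c["k1"]
    p=np.linalg.inv(K)@np.array([uv[0],uv[1],1.]);d=p[:2].copy();s=d.copy()
    for _ in range(20): s=d/(1+k1*(s@s))
    v=np.array([s[0],s[1],1.])
    R=np.array(c["R"]);t=np.array(c["t"])
    return -R.T@t, R.T@v
def onz(c,uv,z):
    o,d=ray(c,uv); return o+d*(z-o[2])/d[2]
def proj(c,X):
    p=np.array(c["R"])@np.array(X)+np.array(c["t"]);s=p[:2]/p[2];s=s*(1+c["k1"]*(s@s))
    return (np.array(c["intrinsics"])@np.array([s[0],s[1],1]))[:2]
def save(c,n): cv2.imwrite(f"pics/{n}.png",c["color"][:,:,::-1])
E
python3 - <<'E'
from h import *
import pickle
for n in("scene","side"):
    c=arm.read_camera(n);save(c,n);pickle.dump(c,open(n+".pkl","wb"))
    print(n,-np.array(c["R"]).T@c["t"],c["k1"],np.array(c["intrinsics"])[0,0])
print(arm.read_state())
E
```

```text
pics
scene [1.03219609 0.31913337 0.59481038] -0.079293254359554 390.48048876812686
side [ 0.1498683  -0.64281291  0.84515678] -0.12219539203724859 499.87618625017336
{'time_s': 0.1, 'joint_positions': array([ 1.15200830e+00,  2.76546635e-01,  1.50595670e+00, -1.03010538e-05,
        1.36068983e+00, -1.21003012e-01]), 'qvel': array([-0.00132287, -0.00139556, -0.00207368, -0.00130483, -0.00172034,
        0.00077606]), 'tau': array([ 1.41882887e-03, -4.05452764e+01, -2.37780654e+01,  7.02857785e-02,
        2.98779714e-02, -3.65958340e-05]), 'eef_pos': array([0.16852037, 0.54924726, 0.20470261]), 'orientation': array([-0.42057903,  0.56912942,  0.42001492,  0.56814827]), 'contact_force': array([ 0.04510383, -0.47010672, -0.37940726]), 'ft_torque': array([ 0.01855149, -0.00701087,  0.05589376]), 'grip_width': 1.0026078997569252}
```

View pics/scene.png

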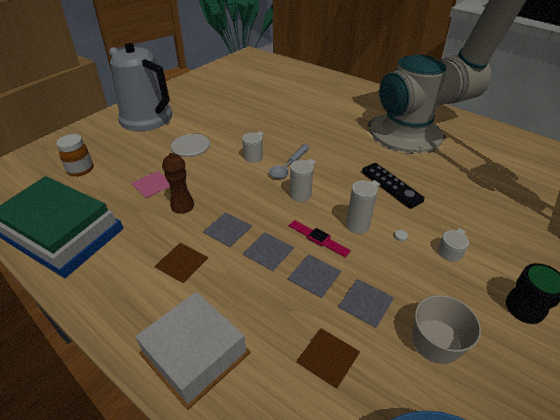

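View pics/side.png

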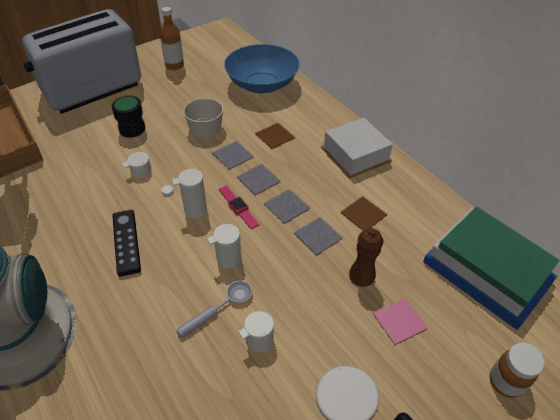

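```bash
python3 - <<'E'
from h import *
import pickle
C={n:pickle.load(open(n+".pkl","rb")) for n in("scene","side")}
# samples
seeds={"scene":dict(co=[(228,229),(269,250),(314,274),(366,302)],p=[(253,150),(302,185),(361,212),(454,248)]),
"side":dict(co=[(318,236),(287,206),(259,179),(233,155)],p=[(258,335),(228,250),(192,197),(138,167)])}
for n,c in C.items():
    im=c["color"];hsv=cv2.cvtColor(im,cv2.COLOR_RGB2HSV)
    for k in("co","p"):
        for s in seeds[n][k]: print(n,k,s,im[s[1],s[0]])
    # low-warmth mask: r-b small
    m=((im[:,:,0].astype(int)-im[:,:,2])<22).astype(np.uint8)
    m=cv2.morphologyEx(m,cv2.MORPH_OPEN,np.ones((3,3),np.uint8))
    nl,lab,st,ce=cv2.connectedComponentsWithStats(m)
    cen=[]
    for s in seeds[n]["co"]:
        l=lab[s[1],s[0]]; cnt=cv2.findContours((lab==l).astype(np.uint8),0,1)[0]
        W=np.array([onz(c,q[0],0.004)[:2] for q in max(cnt,key=len)])
        r=cv2.minAreaRect((W*1000).astype(np.float32)); cen.append(np.array(r[0])/1000); print("coaster",l,st[l,4],np.round(r,1) if 0 else r)
    cen=np.array(cen); print(np.round(np.diff(cen,axis=0),4).tolist(), np.linalg.norm(np.diff(cen,axis=0),axis=1))
    for s in seeds[n]["p"]:
        l=lab[s[1],s[0]]; print("pot",l,st[l])
# big crops
for n,c in C.items():
    t=[]
    for s in seeds[n]["p"]:
        a=c["color"][max(0,s[1]-38):s[1]+38,max(0,s[0]-50):s[0]+50,::-1]; t.append(cv2.resize(a,(400,300),interpolation=cv2.INTER_CUBIC))
    cv2.imwrite(f"pics/crop_{n}.png",np.vstack([np.hstack(t[:2]),np.hstack(t[2:])]))
E
```

```text
scene co (228, 229) [76 73 79]
scene co (269, 250) [68 66 76]
scene co (314, 274) [70 71 74]
scene co (366, 302) [66 65 70]
scene p (253, 150) [102  98  93]
scene p (302, 185) [100  99  91]
scene p (361, 212) [98 92 87]
scene p (454, 248) [94 93 91]
coaster 12 890 ((626.4976196289062, -133.39993286132812), (76.15279388427734, 76.89730834960938), 2.6159186363220215)
coaster 16 1049 ((621.2779541015625, -23.81700897216797), (76.75281524658203, 76.2885513305664), 2.7366585731506348)
coaster 17 1245 ((616.5782470703125, 85.6077880859375), (76.8365707397461, 75.69365692138672), 2.7854349613189697)
coaster 19 1468 ((611.9296264648438, 194.52069091796875), (76.32616424560547, 76.46842193603516), 2.8739757537841797)
[[-0.0052, 0.1096], [-0.0047, 0.1094], [-0.0046, 0.1089]] [0.10970717 0.10952567 0.10901206]
pot 4 [243 132  20  30 540]
pot 7 [ 288  144   27   58 1042]
pot 9 [ 346  163   78   71 2310]
pot 14 [438 229  31  32 740]
side co (318, 236) [93 92 97]
side co (287, 206) [93 92 97]
side co (259, 179) [93 92 99]
side co (233, 155) [94 91 99]
side p (258, 335) [178 179 174]
side p (228, 250) [100  98  92]
side p (192, 197) [100  98  93]
side p (138, 167) [104 105 102]
coaster 15 960 ((623.9618530273438, -138.13580322265625), (76.36783599853516, 76.73274230957031), 2.2973930835723877)
coaster 12 825 ((618.9893798828125, -28.55914306640625), (77.09117889404297, 77.09478759765625), 2.742492198944092)
coaster 9 719 ((614.5506591796875, 80.47599792480469), (75.73515319824219, 77.02149200439453), 2.0041675567626953)
coaster 7 613 ((609.107177734375, 191.02490234375), (76.7279052734375, 76.37247467041016), 2.5836198329925537)
[[-0.005, 0.1096], [-0.0044, 0.109], [-0.0054, 0.1105]] [0.10968942 0.10912545 0.11068284]
pot 21 [ 239  311   35   41 1042]
pot 16 [ 208  224   33   45 1059]
pot 10 [ 173  169   34   50 1111]
pot 8 [124 152  27  26 500]
```

View pics/crop_side.png

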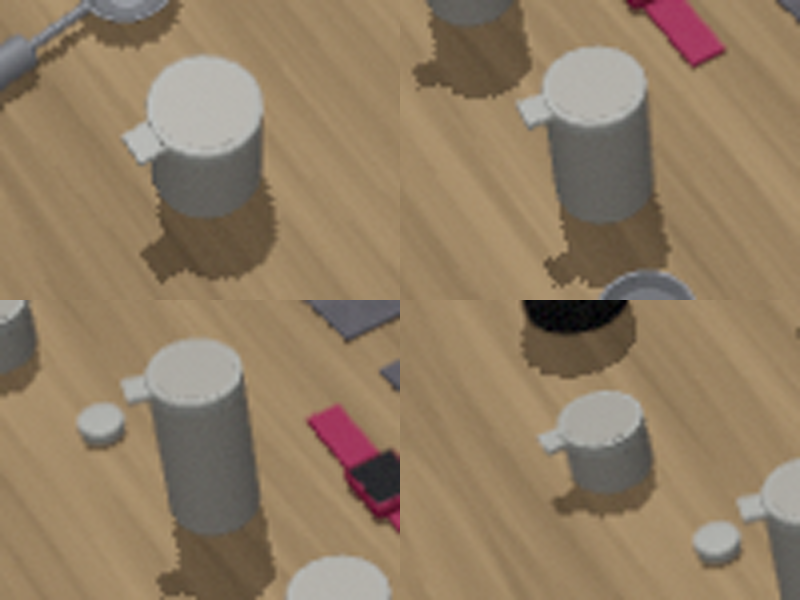

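View pics/crop_scene.png

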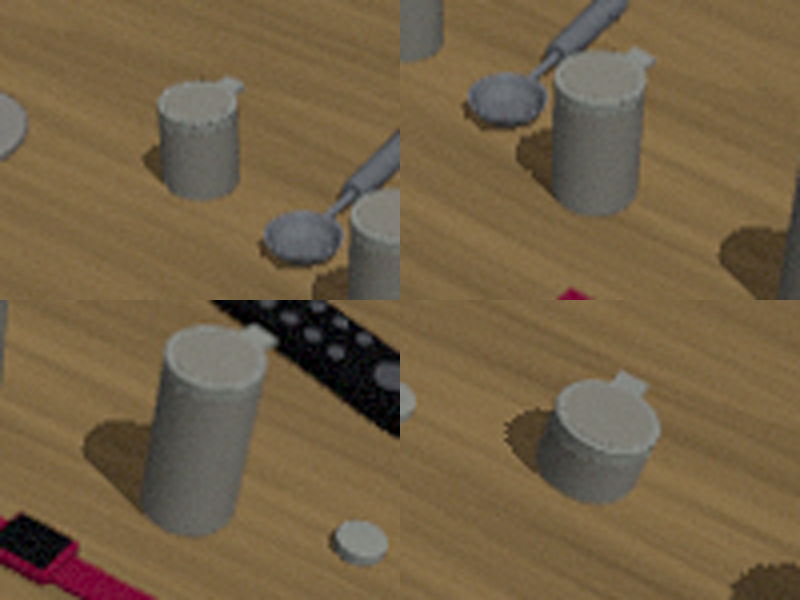

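```bash
python3 - <<'E'
from h import *
import pickle
C={n:pickle.load(open(n+".pkl","rb")) for n in("scene","side")}
P={"scene":[((253,150),(199,104),(237,84)),((302,185),(200,79),(246,57)),((361,212),(216,57),(268,36)),((454,248),(207,116),(232,80))],
"side":[((258,335),(205,105),(133,151)),((228,250),(195,87),(124,115)),((192,197),(194,73),(124,91)),((138,167),(200,117),(145,141))]}
px=lambda s,q:((q[0]+.5)/4-.5+s[0]-50,(q[1]+.5)/4-.5+s[1]-38)
for i,h in enumerate((.062,.084,.106,.04)):
    A=[];
    for n in C:
        s,a,b=P[n][i];c=C[n];A.append(ray(c,px(s,a)))
        p=onz(c,px(s,a),h);q=onz(c,px(s,b),h-.002);d=(q-p)[:2]
        print(i,n,np.round(p*1000,1)[:2],"len",round(np.linalg.norm(d)*1000,1),"tab deg",round(np.degrees(np.arctan2(d[1],d[0])),1))
    (o1,d1),(o2,d2)=A;k=np.linalg.lstsq(np.c_[d1,-d2],o2-o1,rcond=None)[0]
    print("  tri",np.round((o1+d1*k[0]+o2+d2*k[1])*500,1))
# camera tool offsets
c=arm.read_camera("wrist");save(c,"w0");print(c["T_tool_cam"],c["intrinsics"],c["k1"])
E
```

```text
0 scene [ 383.4 -266.3] len 36.7 tab deg 177.8
0 side [ 382.3 -270.7] len 37.7 tab deg -179.9
  tri [ 382.1 -269.    60.2]
1 scene [435.1 -76.1] len 36.8 tab deg 169.3
1 side [433.4 -80.1] len 37.5 tab deg 170.7
  tri [433.6 -78.   82.1]
2 scene [443.1  83.2] len 36.4 tab deg 160.8
2 side [442.2  79.9] len 37.9 tab deg 162.9
  tri [442.4  82.2 104.6]
3 scene [394.3 274.5] len 36.0 tab deg 177.5
3 side [394.9 275.6] len 35.8 tab deg 177.2
  tri [394.8 274.6  40.6]
[[-1.06749145e-03 -2.33526888e-01  9.72349759e-01 -1.79799854e-01]
 [ 6.64936298e-05 -9.72350327e-01 -2.33526952e-01  6.76885375e-02]
 [ 9.99999428e-01 -1.84632958e-04  1.05350371e-03  1.31685061e-03]
 [ 0.00000000e+00  0.00000000e+00  0.00000000e+00  1.00000000e+00]] [[319.83693509   0.         281.36027518]
 [  0.         319.83693509 205.03441397]
 [  0.           0.           1.        ]] -0.029060907938877927
```

View pics/w0.png

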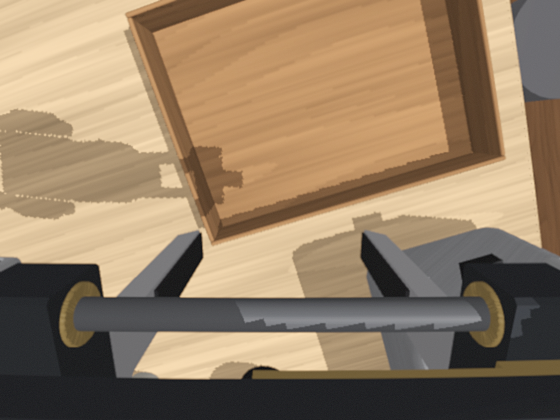

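```bash
cat >> h.py <<'E'
from scipy.spatial.transform import Rotation as Ro
def wrist():
    s=arm.read_state();c=arm.read_camera("wrist")
    T=np.eye(4);T[:3,:3]=Ro.from_quat(s["orientation"]).as_matrix();T[:3,3]=s["eef_pos"]
    W=T@np.array(c["T_tool_cam"]);c["R"]=W[:3,:3].T;c["t"]=-c["R"]@W[:3,3];return s,c
def yaw(s):  # world angle of jaw axis (tool z), deg
    z=Ro.from_quat(s["orientation"]).as_matrix()[:,2];return np.degrees(np.arctan2(z[1],z[0]))
def delta(x,y,tab):  # shift & spin to put TCP over x,y with jaws across tab (tab angle deg)
    s=arm.read_state();d=(tab+90-yaw(s)+90)%180-90
    print("TCP",np.round(s["eef_pos"],4),"yaw",round(yaw(s),2),"q",np.round(s["joint_positions"],2))
    print("dx dy",np.round([x-s["eef_pos"][0],y-s["eef_pos"][1]],4),"spin",round(np.radians(d),3))
E
python3 - <<'E'
from h import *
delta(.4425,.0815,162)
print(Ro.from_quat(arm.read_state()["orientation"]).as_matrix().round(2))
E
```

```text
TCP [0.1686 0.5493 0.2048] yaw 72.94 q [ 1.15  0.28  1.51  0.    1.36 -0.12]
dx dy [ 0.2739 -0.4678] spin -0.016
[[-0.   -0.96  0.29]
 [-0.    0.29  0.96]
 [-1.    0.   -0.  ]]
```

```bash
python3 -m jog '[{"x":0.031,"y":-0.053},{"x":0.062,"y":-0.106},{"x":0.093,"y":-0.159},{"x":0.124,"y":-0.212},{"x":0.155,"y":-0.265},{"x":0.186,"y":-0.318},{"x":0.217,"y":-0.371},{"x":0.248,"y":-0.424}]'; python3 -m jog '[{"x":0.026,"y":-0.044},{"x":0.026,"y":-0.044},{"x":0.026,"y":-0.044}]'
python3 - <<'E'
from h import *
s,c=wrist();save(c,"w1");delta(.4425,.0815,162)
import pickle;pickle.dump((s,c),open("w1.pkl","wb"))
print(proj(c,[.4425,.0815,.106]),proj(c,s["eef_pos"]))
E
```

```text
TCP [0.1686 0.5494 0.2049] yaw 72.94 q [ 1.15  0.28  1.51 -0.    1.36 -0.12]
dx dy [ 0.2739 -0.4679] spin -0.016
[-10.77017236 513.44978469] [278.82229091 244.99573517]validation failed for argument at $[0]...
validation failed for argument at $[0]...
```

View pics/w1.png

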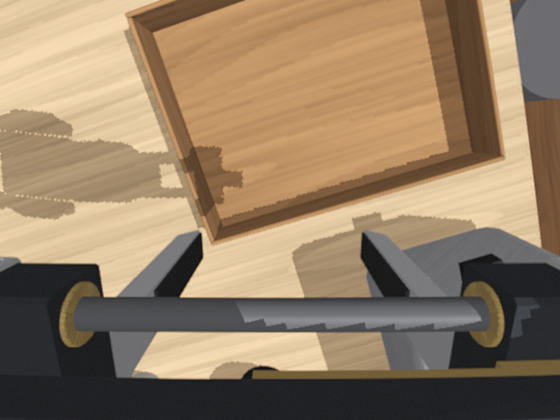

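```bash
python3 -m jog '[{"x":0.031,"y":-0.053,"z":0,"spin":0,"gripper":1},{"x":0.062,"y":-0.106,"z":0,"spin":0,"gripper":1},{"x":0.093,"y":-0.159,"z":0,"spin":0,"gripper":1},{"x":0.124,"y":-0.212,"z":0,"spin":0,"gripper":1},{"x":0.155,"y":-0.265,"z":0,"spin":0,"gripper":1},{"x":0.186,"y":-0.318,"z":0,"spin":0,"gripper":1},{"x":0.217,"y":-0.371,"z":0,"spin":0,"gripper":1},{"x":0.248,"y":-0.424,"z":0,"spin":0,"gripper":1}]'; python3 -m jog '[{"x":0.026,"y":-0.044,"z":0,"spin":-0.016,"gripper":1},{"x":0.026,"y":-0.044,"z":0,"spin":-0.016,"gripper":1},{"x":0.026,"y":-0.044,"z":0,"spin":-0.016,"gripper":1}]'
python3 - <<'E'
from h import *
s,c=wrist();save(c,"w2");delta(.4425,.0815,162)
import pickle;pickle.dump((s,c),open("w2.pkl","wb"))
print(proj(c,[.4425,.0815,.106]),proj(c,s["eef_pos"]))
E
```

```text
time_s: 1.2
eef_pos: [0.4174, 0.1239, 0.2056]
orientation: [-0.42, 0.568, 0.42, 0.569]
contact_force: [0.4, -0.1, 1.6]
grip_width: 1.002
time_s: 1.58
eef_pos: [0.4421, 0.082, 0.2052]
orientation: [-0.415, 0.572, 0.416, 0.572]
contact_force: [0.3, -0.2, -0.0]
grip_width: 1.001
TCP [0.4419 0.0825 0.2053] yaw 72.06 q [ 0.03  0.09  1.75  0.    1.31 -1.23]
dx dy [ 0.0006 -0.001 ] spin -0.001
[279.10048062 206.54730796] [278.82919481 245.03886774]
```

View pics/w2.png

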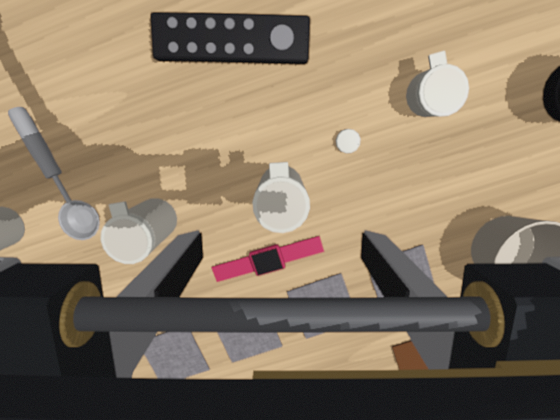

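```bash
python3 - <<'E'
from h import *
import pickle
s,c=pickle.load(open("w2.pkl","rb"))
for n,h,a,b in(("d",.106,(281.5,205.5),(278.5,165)),("c",.084,(127,238),(117,205)),("a",.04,(444,90),(437,54))):
    p=onz(c,a,h);q=onz(c,b,h-.002);d=(q-p)[:2]
    print(n,np.round(p*1000,1)[:2],"len",round(np.linalg.norm(d)*1000,1),"tab",round(np.degrees(np.arctan2(d[1],d[0])),1))
E
python3 -c "
import cv2;i=cv2.imread('pics/w2.png')[150:250,230:330];cv2.imwrite('pics/w2c.png',cv2.resize(i,(600,600),interpolation=2))"
```

```text
d [442.2  83.8] len 36.2 tab 166.2
c [431.3 -74.8] len 34.2 tab 173.9
a [392.6 276.7] len 36.5 tab 177.8
```

View pics/w2c.png

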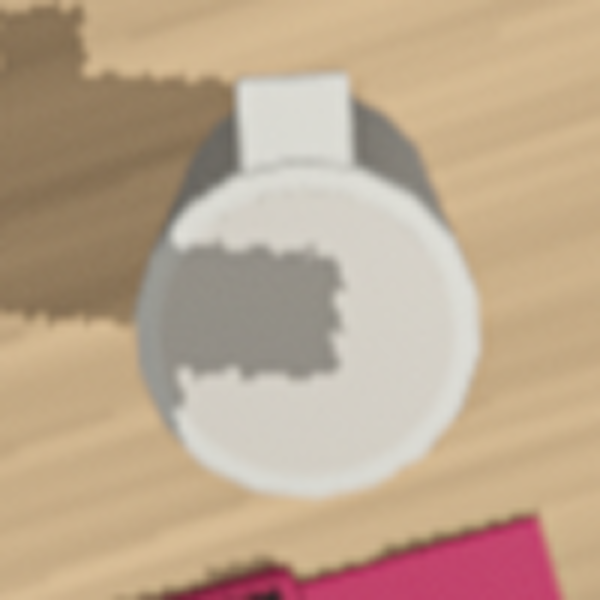

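```bash
python3 -m jog '[{"x":0,"y":0.001,"z":-0.05,"spin":0.06,"gripper":1},{"x":0,"y":0.001,"z":-0.1,"spin":0.06,"gripper":1},{"x":0,"y":0.001,"z":-0.15,"spin":0.06,"gripper":1},{"x":0,"y":0.001,"z":-0.15,"spin":0.06,"gripper":1},{"x":0,"y":0.001,"z":-0.15,"spin":0.06,"gripper":0.4},{"x":0,"y":0.001,"z":-0.15,"spin":0.06,"gripper":0.4},{"x":0,"y":0.001,"z":-0.15,"spin":0.06,"gripper":0.4},{"x":0,"y":0.001,"z":-0.15,"spin":0.06,"gripper":0.4}]'; python3 -c "
from h import *;delta(.625,-.136,182.6)"
```

```text
time_s: 2.62
eef_pos: [0.4433, 0.0827, 0.0563]
orientation: [-0.433, 0.559, 0.432, 0.56]
contact_force: [0.1, -0.4, -0.1]
grip_width: 0.612
TCP [0.4433 0.0827 0.0563] yaw 75.45 q [ 0.03  0.23  1.99  0.    0.92 -1.29]
dx dy [ 0.1817 -0.2187] spin 0.299
```

```bash
python3 -m jog '[{"x":0,"y":0,"z":0,"spin":0,"gripper":0.3},{"x":0,"y":0,"z":0,"spin":0,"gripper":0.3},{"x":0,"y":0,"z":0,"spin":0,"gripper":0.3},{"x":0,"y":0,"z":0,"spin":0,"gripper":0.3},{"x":0,"y":0,"z":0.02,"spin":0,"gripper":0.3},{"x":0,"y":0,"z":0.05,"spin":0,"gripper":0.3},{"x":0,"y":0,"z":0.05,"spin":0,"gripper":0.3}]'; python3 - <<'E'
from h import *
s,c=wrist()
i=c["color"][:,:,::-1]; cv2.imwrite("pics/w3.png",i)
cv2.imwrite("pics/w3c.png",cv2.resize(i[120:300,160:400],(800,600),interpolation=2))
import pickle;pickle.dump((s,c),open("w3.pkl","wb"))
p=s["eef_pos"]+np.array([0,0,.051]);print(proj(c,p))
delta(.625,-.136,182.6)
E
```

```text
time_s: 3.5
eef_pos: [0.4442, 0.083, 0.1066]
orientation: [-0.433, 0.558, 0.432, 0.561]
contact_force: [-0.3, -0.2, -1.1]
grip_width: 0.547
[278.20913813 286.17462949]
TCP [0.4429 0.0829 0.1053] yaw 75.45 q [ 0.03  0.17  1.92  0.    1.05 -1.29]
dx dy [ 0.1821 -0.2189] spin 0.299
```

View pics/w3c.png

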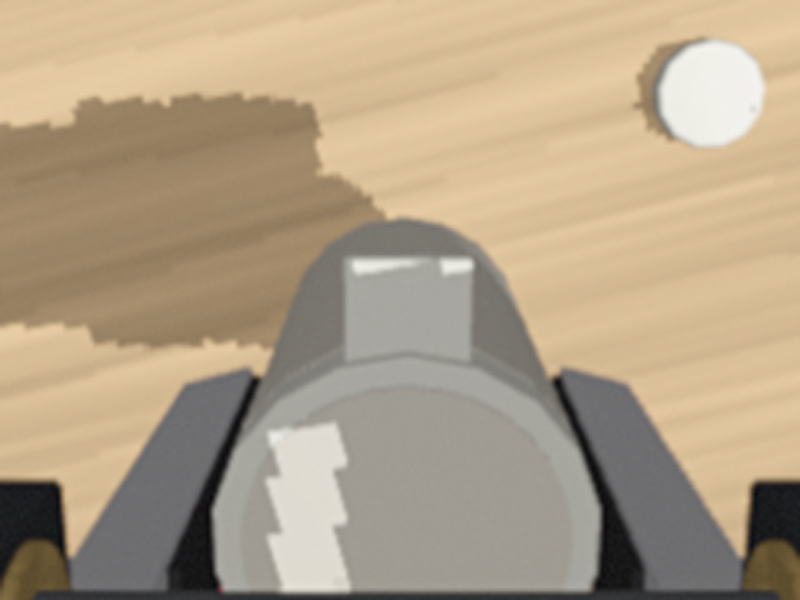

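```bash
python3 - <<'E'
from h import *
import pickle
s,c=pickle.load(open("w3.pkl","rb"))
u=np.array([np.cos(np.radians(165.45)),np.sin(np.radians(165.45)),0])
T=s["eef_pos"]; print(T)
for dz in(.049,.051,.053):print(dz,proj(c,T+u*.026+[0,0,dz]),proj(c,T+u*.038+[0,0,dz-.002]))
for uv,h in(((282,226.5),.051),((283,197.4),.049)):
    p=onz(c,uv,T[2]+h)-T; print((p@u)*1000,p*1000)
delta(.625,-.136,182.6)
E
```

```text
[0.44421165 0.08295095 0.10655261]
0.049 [278.10149944 228.69131917] [278.07048479 200.30994152]
0.051 [278.06705323 230.15573777] [278.03528301 201.3733989 ]
0.053 [278.03160603 231.66285789] [277.99904749 202.46815559]
27.613312714224808 [-26.31112505   8.54222156  51.        ]
39.702823755542546 [-37.90749042  11.98557352  49.        ]
TCP [0.4429 0.0829 0.1053] yaw 75.45 q [ 0.03  0.17  1.92  0.    1.05 -1.29]
dx dy [ 0.1821 -0.2189] spin 0.299
```

```bash
python3 -m jog '[{"x":0.03,"y":-0.036,"z":0,"spin":0.06,"gripper":0.3},{"x":0.07,"y":-0.084,"z":0,"spin":0.14,"gripper":0.3},{"x":0.112,"y":-0.134,"z":0,"spin":0.22,"gripper":0.3},{"x":0.15,"y":-0.18,"z":0,"spin":0.29,"gripper":0.3},{"x":0.175,"y":-0.21,"z":0,"spin":0.299,"gripper":0.3},{"x":0.182,"y":-0.219,"z":0,"spin":0.299,"gripper":0.3},{"x":0.182,"y":-0.219,"z":0,"spin":0.299,"gripper":0.3},{"x":0.182,"y":-0.219,"z":0,"spin":0.299,"gripper":0.3}]'; python3 - <<'E'
from h import *
s,c=wrist();save(c,"w4")
c=arm.read_camera("scene");save(c,"s4");i=c["color"][150:330,180:420,::-1]
cv2.imwrite("pics/s4c.png",cv2.resize(i,(800,600),interpolation=2))
delta(.6252,-.136,182.6)
E
```

```text
time_s: 4.55
eef_pos: [0.6232, -0.1346, 0.1048]
orientation: [-0.51, 0.489, 0.512, 0.488]
contact_force: [0.4, -0.1, -2.0]
grip_width: 0.546
TCP [ 0.6237 -0.1347  0.1056] yaw 92.66 q [-0.32  0.44  1.51  0.    1.19 -1.94]
dx dy [ 0.0015 -0.0013] spin -0.001
```

View pics/w4.png

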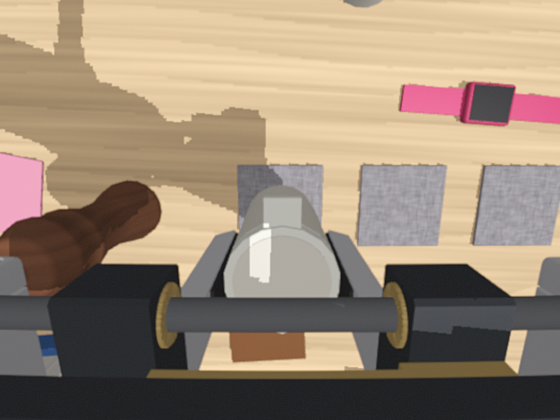

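```bash
python3 - <<'E'
from h import *
im=cv2.imread("pics/w4.png")[:,:,::-1]
s,c=wrist()
T=s["eef_pos"];print(T)
m=((im[:,:,0].astype(int)-im[:,:,2])<22).astype(np.uint8)
m=cv2.morphologyEx(m,cv2.MORPH_OPEN,np.ones((3,3),np.uint8))
lab=cv2.connectedComponents(m)[1]
for q in((400,205),(515,205)):
    cnt=max(cv2.findContours((lab==lab[q[1],q[0]]).astype(np.uint8),0,1)[0],key=len)
    r=cv2.minAreaRect((np.array([onz(c,p[0],.004)[:2] for p in cnt])*1000).astype(np.float32));print(r,np.array(r[0])-T[:2]*1000)
for q in((238,166),(322,165)): print(np.round((onz(c,q,.004)-T)*1000,1))
E
```

```text
[ 0.62371402 -0.13472346  0.10557341]
((620.2076416015625, -24.733245849609375), (75.15398406982422, 75.92633056640625), 2.7883245944976807) [ -3.50637803 109.99021866]
((615.00927734375, 85.1030044555664), (75.77339172363281, 76.9913101196289), 2.83935809135437) [ -8.70474228 219.82646896]
[ -33.2  -38.  -101.6]
[ -37.5   35.7 -101.6]
```

```bash
python3 -m jog '[{"x":0.003,"y":-0.0015,"z":-0.02,"spin":0,"gripper":0.3},{"x":0.003,"y":-0.0015,"z":-0.036,"spin":0,"gripper":0.3},{"x":0.003,"y":-0.0015,"z":-0.041,"spin":0,"gripper":0.3},{"x":0.003,"y":-0.0015,"z":-0.044,"spin":0,"gripper":0.3},{"x":0.003,"y":-0.0015,"z":-0.0455,"spin":0,"gripper":0.3},{"x":0.003,"y":-0.0015,"z":-0.0455,"spin":0,"gripper":0.3}]'
```

```text
time_s: 5.45
eef_pos: [0.628, -0.1379, 0.0604]
orientation: [0.511, -0.488, -0.511, -0.489]
contact_force: [-0.4, -0.3, -2.1]
grip_width: 0.545
```

```bash
python3 -m jog '[{"x":0,"y":0,"z":-0.001,"spin":0,"gripper":0.3},{"x":0,"y":0,"z":-0.001,"spin":0,"gripper":0.3}]';python3 -m jog '[{"x":0,"y":0,"z":-0.001,"spin":0,"gripper":0.3},{"x":0,"y":0,"z":-0.001,"spin":0,"gripper":0.3}]'
```

```text
time_s: 5.7
eef_pos: [0.6282, -0.138, 0.06]
orientation: [0.512, -0.488, -0.511, -0.489]
contact_force: [-1.4, -0.1, 2.7]
grip_width: 0.549
time_s: 5.95
eef_pos: [0.6283, -0.138, 0.0599]
orientation: [0.512, -0.488, -0.511, -0.489]
contact_force: [-1.7, 0.4, 8.6]
grip_width: 0.546
```

```bash
python3 -m jog '[{"x":0,"y":0,"z":0.001,"spin":0,"gripper":0.9},{"x":0,"y":0,"z":0.001,"spin":0,"gripper":0.9},{"x":0,"y":0,"z":0.001,"spin":0,"gripper":0.9},{"x":0,"y":0,"z":0.001,"spin":0,"gripper":0.9},{"x":0,"y":0,"z":0.02,"spin":0,"gripper":0.9},{"x":0,"y":0,"z":0.06,"spin":0,"gripper":0.9},{"x":0,"y":0,"z":0.12,"spin":0,"gripper":1},{"x":0,"y":0,"z":0.14,"spin":0,"gripper":1}]';python3 - <<'E'
from h import *
s,c=wrist();save(c,"w5");i=c["color"][130:310,160:400,::-1]
cv2.imwrite("pics/w5c.png",cv2.resize(i,(800,600),interpolation=2))
import pickle;pickle.dump((s,c),open("w5.pkl","wb"))
delta(.4325,-.078,172)
E
```

```text
time_s: 6.95
eef_pos: [0.6296, -0.1384, 0.2023]
orientation: [0.513, -0.487, -0.509, -0.49]
contact_force: [0.0, -0.2, 0.2]
grip_width: 0.997
TCP [ 0.6302 -0.1386  0.2036] yaw 92.59 q [-0.32  0.38  1.36  0.    1.4  -1.94]
dx dy [-0.1977  0.0606] spin -0.185
```

View pics/w5c.png

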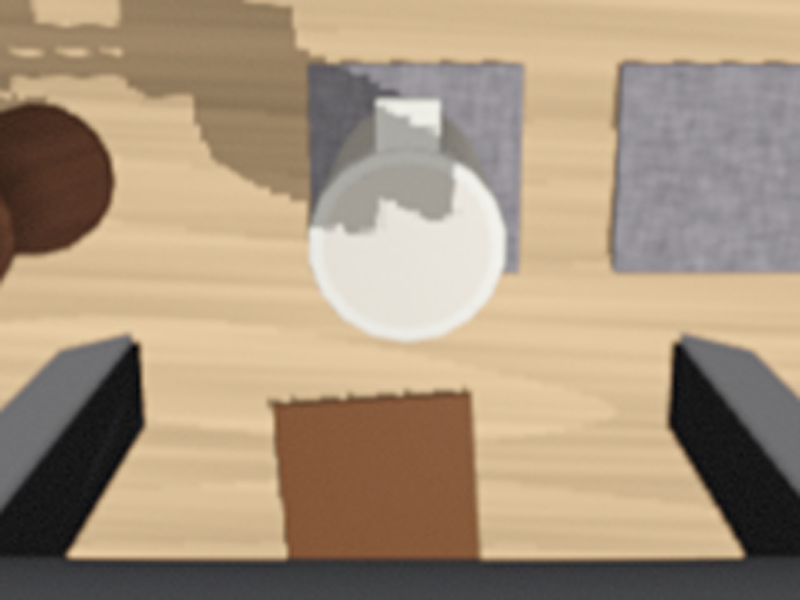

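```bash
python3 - <<'E'
from h import *
import pickle
s,c=pickle.load(open("w5.pkl","rb"))
f=lambda u,v:(160+(u+.5)*.3-.5,130+(v+.5)*.3-.5)
o=[onz(c,f(*q),.004)[:2]*1000 for q in((307,65),(524,64),(518,271))]
print(np.round(o,1),"coaster",np.round((o[0]+o[2])/2,1),np.linalg.norm(o[0]-o[1]),np.linalg.norm(o[1]-o[2]))
p=onz(c,f(407,244.5),.110)[:2]*1000;print("pot",p)
a=onz(c,f(376,98),.108);b=onz(c,f(440,98),.108);e=(b-a);print("tab deg",np.degrees(np.arctan2(e[1],e[0]))+90)
E
```

```text
[[ 589.  -173.5]
 [ 585.2  -97.6]
 [ 660.2  -94.5]] coaster [ 624.6 -134. ] 75.98161553026456 74.98965357927489
pot [ 626.55245136 -136.74646093]
tab deg 182.6045858643916
```

```bash
python3 -m jog '[{"x":-0.05,"y":0.015,"z":0,"spin":-0.05,"gripper":1},{"x":-0.1,"y":0.03,"z":0,"spin":-0.1,"gripper":1},{"x":-0.15,"y":0.045,"z":0,"spin":-0.15,"gripper":1},{"x":-0.197,"y":0.061,"z":0,"spin":-0.185,"gripper":1},{"x":-0.197,"y":0.061,"z":0,"spin":-0.185,"gripper":1},{"x":-0.197,"y":0.061,"z":0,"spin":-0.185,"gripper":1}]';python3 - <<'E'
from h import *
s,c=wrist();save(c,"w6");i=c["color"][130:280,180:380,::-1]
cv2.imwrite("pics/w6c.png",cv2.resize(i,(800,600),interpolation=2))
import pickle;pickle.dump((s,c),open("w6.pkl","wb"))
delta(.4335,-.0775,172)
E
```

```text
time_s: 7.75
eef_pos: [0.4315, -0.0771, 0.1979]
orientation: [-0.464, 0.533, 0.464, 0.534]
contact_force: [0.7, -0.5, 0.9]
grip_width: 0.998
TCP [ 0.432  -0.0772  0.1979] yaw 82.0 q [-0.34  0.07  1.78  0.    1.28 -1.77]
dx dy [ 0.0015 -0.0003] spin 0.0
```

View pics/w6c.png

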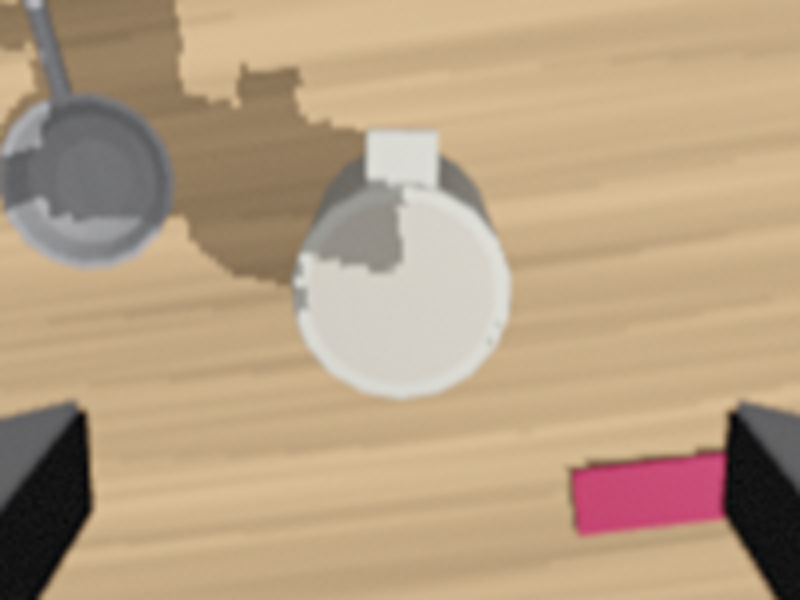

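```bash
python3 - <<'E'
from h import *
import pickle
s,c=pickle.load(open("w6.pkl","rb"))
print(onz(c,(280.1,202.1),.084),s["eef_pos"])
E
```

```text
[ 0.43199457 -0.07666566  0.084     ] [ 0.43150508 -0.07705951  0.19793972]
```

```bash
python3 -m jog '[{"x":0.0015,"y":0,"z":-0.06,"spin":0,"gripper":1},{"x":0.0015,"y":0,"z":-0.11,"spin":0,"gripper":0.9},{"x":0.0015,"y":0,"z":-0.145,"spin":0,"gripper":0.8},{"x":0.0015,"y":0,"z":-0.153,"spin":0,"gripper":0.7},{"x":0.0015,"y":0,"z":-0.153,"spin":0,"gripper":0.3},{"x":0.0015,"y":0,"z":-0.153,"spin":0,"gripper":0.3},{"x":0.0015,"y":0,"z":-0.153,"spin":0,"gripper":0.3},{"x":0.0015,"y":0,"z":-0.153,"spin":0,"gripper":0.3}]'; python3 -m jog '[{"x":0,"y":0,"z":0,"spin":0,"gripper":0.3},{"x":0,"y":0,"z":0,"spin":0,"gripper":0.3}]'; python3 -c "
from h import *;delta(.6213,-.0257,182.6)"
```

```text
time_s: 8.8
eef_pos: [0.4331, -0.0771, 0.046]
orientation: [-0.465, 0.533, 0.463, 0.534]
contact_force: [0.6, 0.1, 2.2]
grip_width: 0.548
time_s: 9.05
eef_pos: [0.4331, -0.0771, 0.0459]
orientation: [-0.465, 0.533, 0.463, 0.534]
contact_force: [-1.0, 0.0, 5.8]
grip_width: 0.545
TCP [ 0.4331 -0.0771  0.0459] yaw 81.99 q [-0.33  0.23  2.02  0.    0.88 -1.77]
dx dy [0.1882 0.0514] spin 0.185
```

```bash
python3 -m jog '[{"x":0,"y":0,"z":0.02,"spin":0,"gripper":0.3},{"x":0.02,"y":0.006,"z":0.05,"spin":0.04,"gripper":0.3},{"x":0.06,"y":0.017,"z":0.05,"spin":0.09,"gripper":0.3},{"x":0.105,"y":0.03,"z":0.05,"spin":0.14,"gripper":0.3},{"x":0.15,"y":0.042,"z":0.05,"spin":0.185,"gripper":0.3},{"x":0.18,"y":0.05,"z":0.05,"spin":0.185,"gripper":0.3},{"x":0.188,"y":0.0515,"z":0.05,"spin":0.185,"gripper":0.3},{"x":0.188,"y":0.0515,"z":0.05,"spin":0.185,"gripper":0.3}]'; python3 -m jog '[{"x":0,"y":0,"z":0,"spin":0,"gripper":0.3},{"x":0,"y":0,"z":0,"spin":0,"gripper":0.3}]'; python3 -c "
from h import *;delta(.6213,-.0257,182.6)"
```

```text
time_s: 10.05
eef_pos: [0.619, -0.0252, 0.0942]
orientation: [-0.511, 0.489, 0.512, 0.488]
contact_force: [0.2, -0.4, -2.1]
grip_width: 0.549
time_s: 10.3
eef_pos: [0.6191, -0.0256, 0.0952]
orientation: [-0.511, 0.489, 0.511, 0.489]
contact_force: [-0.6, -0.0, -2.2]
grip_width: 0.546
TCP [ 0.6191 -0.0256  0.0952] yaw 92.55 q [-0.15  0.42  1.57 -0.    1.15 -1.77]
dx dy [ 0.0022 -0.0001] spin 0.001
```

```bash
python3 -m jog '[{"x":0.001,"y":0,"z":-0.02,"spin":0,"gripper":0.3},{"x":0.001,"y":0,"z":-0.036,"spin":0,"gripper":0.3},{"x":0.001,"y":0,"z":-0.041,"spin":0,"gripper":0.3},{"x":0.001,"y":0,"z":-0.044,"spin":0,"gripper":0.3},{"x":0.001,"y":0,"z":-0.0455,"spin":0,"gripper":0.3},{"x":0.001,"y":0,"z":-0.046,"spin":0,"gripper":0.3},{"x":0.001,"y":0,"z":-0.046,"spin":0,"gripper":0.3}]'
```

```text
time_s: 11.18
eef_pos: [0.6216, -0.0254, 0.05]
orientation: [0.512, -0.488, -0.511, -0.489]
contact_force: [-1.3, -0.3, 3.3]
grip_width: 0.542
```

```bash
python3 -m jog '[{"x":0,"y":0,"z":0,"spin":0,"gripper":0.9},{"x":0,"y":0,"z":0,"spin":0,"gripper":0.9},{"x":0,"y":0,"z":0,"spin":0,"gripper":0.9},{"x":0,"y":0,"z":0.001,"spin":0,"gripper":0.9},{"x":0,"y":0,"z":0.02,"spin":0,"gripper":0.9},{"x":0,"y":0,"z":0.06,"spin":0,"gripper":0.9},{"x":0,"y":0,"z":0.12,"spin":0,"gripper":1},{"x":0,"y":0,"z":0.148,"spin":0,"gripper":1}]';python3 -m jog '[{"x":0,"y":0,"z":0,"spin":0,"gripper":1}]';python3 - <<'E'
from h import *
s,c=wrist();save(c,"w7")
import pickle;pickle.dump((s,c),open("w7.pkl","wb"))
delta(.381,-.2675,179)
E
```

```text
time_s: 12.18
eef_pos: [0.6228, -0.0255, 0.2008]
orientation: [0.513, -0.487, -0.51, -0.49]
contact_force: [-0.2, -0.0, 0.1]
grip_width: 0.991
time_s: 12.3
eef_pos: [0.6228, -0.0255, 0.1996]
orientation: [0.513, -0.487, -0.51, -0.49]
contact_force: [0.3, 0.5, 0.2]
grip_width: 0.996
TCP [ 0.6214 -0.0253  0.1973] yaw 92.59 q [-0.15  0.35  1.42  0.    1.37 -1.77]
dx dy [-0.2404 -0.2422] spin -0.063
```

```bash
python3 -m jog '[{"x":-0.03,"y":-0.03,"z":0,"spin":-0.03,"gripper":1},{"x":-0.07,"y":-0.07,"z":0,"spin":-0.063,"gripper":1},{"x":-0.11,"y":-0.11,"z":0,"spin":-0.063,"gripper":1},{"x":-0.15,"y":-0.15,"z":0,"spin":-0.063,"gripper":1},{"x":-0.19,"y":-0.19,"z":0,"spin":-0.063,"gripper":1},{"x":-0.23,"y":-0.23,"z":-0.01,"spin":-0.063,"gripper":1},{"x":-0.24,"y":-0.242,"z":-0.02,"spin":-0.063,"gripper":1},{"x":-0.24,"y":-0.242,"z":-0.02,"spin":-0.063,"gripper":1}]';python3 -m jog '[{"x":0,"y":0,"z":0,"spin":0,"gripper":1}]';python3 - <<'E'
from h import *
import pickle
s,c=wrist();save(c,"w8");i=c["color"][130:280,180:380,::-1]
j=cv2.imread("pics/w7.png")[130:280,180:380]
cv2.imwrite("pics/w8c.png",np.hstack([cv2.resize(k,(400,300),interpolation=2) for k in(i,j)]))
pickle.dump((s,c),open("w8.pkl","wb"))
delta(.381,-.2675,179)
E
```

```text
time_s: 13.35
eef_pos: [0.38, -0.2666, 0.1749]
orientation: [-0.493, 0.505, 0.497, 0.505]
contact_force: [0.6, 0.2, -0.0]
grip_width: 0.999
time_s: 13.48
eef_pos: [0.382, -0.2663, 0.1764]
orientation: [-0.495, 0.504, 0.496, 0.505]
contact_force: [-0.1, 0.1, -0.9]
grip_width: 1.0
TCP [ 0.3822 -0.2664  0.1768] yaw 89.07 q [-0.76  0.13  1.77  0.    1.24 -2.31]
dx dy [-0.0012 -0.0011] spin -0.001
```

View pics/w8c.png

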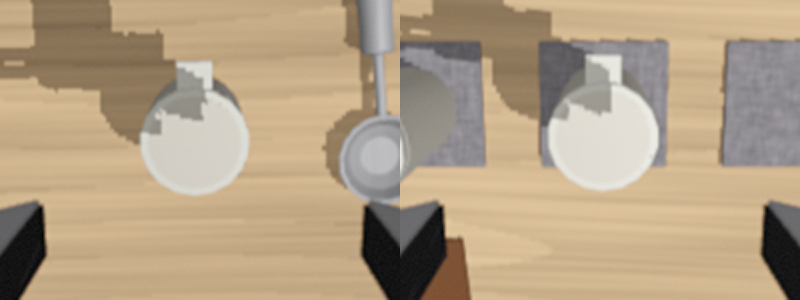

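```bash
python3 - <<'E'
from h import *
import pickle
f=lambda u,v:(180+(u+.5)/2-.5,130+(v+.5)/2-.5)
s,c=pickle.load(open("w8.pkl","rb"))
print(s["eef_pos"],"b",onz(c,f(195,141.5),.062))
for q in((340,155),(378,120),(378,55),(360,0),(380,200)): print(q,np.round(onz(c,f(*q),.01)*1000,0))
s,c=pickle.load(open("w7.pkl","rb"))
print("c",onz(c,f(203,136),.088)[:2]*1000,"co2",np.mean([onz(c,f(*q),.004)[:2]*1000 for q in((140,42),(267,42),(265,165),(141,165))],0))
E
```

```text
[ 0.38195956 -0.26629884  0.17641384] b [ 0.38093783 -0.2683071   0.062     ]
(340, 155) [ 402. -188.   10.]
(378, 120) [ 382. -168.   10.]
(378, 55) [ 347. -169.   10.]
(360, 0) [ 317. -180.   10.]
(380, 200) [ 429. -164.   10.]
c [619.28470275 -24.19417646] co2 [619.06305259 -24.07858071]
```

```bash
python3 -m jog '[{"x":0.0005,"y":-0.0025,"z":-0.06,"spin":0,"gripper":1},{"x":0.0005,"y":-0.0025,"z":-0.11,"spin":0,"gripper":0.9},{"x":0.0005,"y":-0.0025,"z":-0.138,"spin":0,"gripper":0.8},{"x":0.0005,"y":-0.0025,"z":-0.146,"spin":0,"gripper":0.7},{"x":0.0005,"y":-0.0025,"z":-0.146,"spin":0,"gripper":0.3},{"x":0.0005,"y":-0.0025,"z":-0.146,"spin":0,"gripper":0.3},{"x":0.0005,"y":-0.0025,"z":-0.146,"spin":0,"gripper":0.3},{"x":0.0005,"y":-0.0025,"z":-0.146,"spin":0,"gripper":0.3}]'; python3 -m jog '[{"x":0,"y":0,"z":0,"spin":0,"gripper":0.3},{"x":0,"y":0,"z":0,"spin":0,"gripper":0.3},{"x":0,"y":0,"z":0,"spin":0,"gripper":0.3}]'; python3 -c "
from h import *;delta(.6163,.084,182.6)"
```

```text
time_s: 14.52
eef_pos: [0.3826, -0.2704, 0.0321]
orientation: [-0.496, 0.504, 0.495, 0.505]
contact_force: [1.5, 0.9, 4.4]
grip_width: 0.544
time_s: 14.9
eef_pos: [0.3827, -0.2704, 0.0321]
orientation: [-0.496, 0.504, 0.495, 0.505]
contact_force: [0.9, 0.9, 5.6]
grip_width: 0.546
TCP [ 0.3827 -0.2704  0.0321] yaw 88.96 q [-0.76  0.29  1.98  0.    0.87 -2.32]
dx dy [0.2336 0.3544] spin 0.064
```

```bash
python3 -m jog '[{"x":0,"y":0,"z":0.02,"spin":0,"gripper":0.3},{"x":0,"y":0.02,"z":0.06,"spin":0.02,"gripper":0.3},{"x":0.01,"y":0.07,"z":0.08,"spin":0.064,"gripper":0.3},{"x":0.02,"y":0.125,"z":0.08,"spin":0.064,"gripper":0.3},{"x":0.03,"y":0.18,"z":0.08,"spin":0.064,"gripper":0.3},{"x":0.04,"y":0.235,"z":0.08,"spin":0.064,"gripper":0.3},{"x":0.06,"y":0.29,"z":0.08,"spin":0.064,"gripper":0.3},{"x":0.08,"y":0.34,"z":0.08,"spin":0.064,"gripper":0.3}]'; python3 -m jog '[{"x":0.04,"y":0.008,"z":0,"spin":0,"gripper":0.3},{"x":0.09,"y":0.014,"z":0,"spin":0,"gripper":0.3},{"x":0.135,"y":0.014,"z":-0.01,"spin":0,"gripper":0.3},{"x":0.153,"y":0.014,"z":-0.03,"spin":0,"gripper":0.3},{"x":0.153,"y":0.014,"z":-0.03,"spin":0,"gripper":0.3},{"x":0.153,"y":0.014,"z":-0.03,"spin":0,"gripper":0.3},{"x":0.153,"y":0.014,"z":-0.03,"spin":0,"gripper":0.3}]'; python3 -c "
from h import *;delta(.6163,.084,182.6)"
```

```text
time_s: 15.9
eef_pos: [0.4617, 0.072, 0.1111]
orientation: [0.512, -0.488, -0.511, -0.488]
contact_force: [0.0, -0.7, -0.4]
grip_width: 0.544
time_s: 16.77
eef_pos: [0.6141, 0.0842, 0.082]
orientation: [0.512, -0.488, -0.511, -0.489]
contact_force: [0.1, 0.8, -1.7]
grip_width: 0.544
TCP [0.6141 0.0842 0.082 ] yaw 92.65 q [ 0.02  0.43  1.59  0.    1.12 -1.59]
dx dy [ 0.0022 -0.0002] spin -0.001
```

```bash
python3 -m jog '[{"x":0.001,"y":0,"z":-0.02,"spin":0,"gripper":0.3},{"x":0.001,"y":0,"z":-0.036,"spin":0,"gripper":0.3},{"x":0.001,"y":0,"z":-0.042,"spin":0,"gripper":0.3},{"x":0.001,"y":0,"z":-0.045,"spin":0,"gripper":0.3},{"x":0.001,"y":0,"z":-0.0465,"spin":0,"gripper":0.3},{"x":0.001,"y":0,"z":-0.0465,"spin":0,"gripper":0.3}]'
```

```text
time_s: 17.52
eef_pos: [0.6155, 0.0842, 0.0361]
orientation: [0.511, -0.488, -0.511, -0.488]
contact_force: [-3.7, -0.5, 6.5]
grip_width: 0.546
```

```bash
python3 -m jog '[{"x":0,"y":0,"z":0,"spin":0,"gripper":0.9},{"x":0,"y":0,"z":0,"spin":0,"gripper":0.9},{"x":0,"y":0,"z":0,"spin":0,"gripper":0.9},{"x":0,"y":0,"z":0.001,"spin":0,"gripper":0.9},{"x":0,"y":0,"z":0.02,"spin":0,"gripper":0.9},{"x":0,"y":0,"z":0.06,"spin":0,"gripper":0.9},{"x":0,"y":0,"z":0.12,"spin":0,"gripper":1},{"x":0,"y":0,"z":0.14,"spin":0,"gripper":1}]';python3 -m jog '[{"x":0,"y":0,"z":0,"spin":0,"gripper":1}]';python3 - <<'E'
from h import *
s,c=wrist();save(c,"w9")
import pickle;pickle.dump((s,c),open("w9.pkl","wb"))
E
python3 -m jog '[{"x":-0.03,"y":0.026,"z":0,"spin":-0.03,"gripper":1},{"x":-0.07,"y":0.06,"z":0,"spin":-0.063,"gripper":1},{"x":-0.115,"y":0.098,"z":0,"spin":-0.089,"gripper":1},{"x":-0.16,"y":0.137,"z":0,"spin":-0.089,"gripper":1},{"x":-0.205,"y":0.175,"z":0,"spin":-0.089,"gripper":1},{"x":-0.222,"y":0.19,"z":-0.02,"spin":-0.089,"gripper":1},{"x":-0.222,"y":0.19,"z":-0.02,"spin":-0.089,"gripper":1},{"x":-0.222,"y":0.19,"z":-0.02,"spin":-0.089,"gripper":1}]';python3 - <<'E'
from h import *
import pickle
s,c=wrist();save(c,"w10");i=c["color"][130:280,180:380,::-1]
j=cv2.imread("pics/w9.png")[130:280,180:380]
cv2.imwrite("pics/w10c.png",np.hstack([cv2.resize(k,(400,300),interpolation=2) for k in(i,j)]))
pickle.dump((s,c),open("w10.pkl","wb"))
delta(.393,.2745,177.5)
E
```

```text
time_s: 18.52
eef_pos: [0.6179, 0.0843, 0.1788]
orientation: [0.513, -0.487, -0.51, -0.49]
contact_force: [0.4, -0.1, -0.7]
grip_width: 1.0
time_s: 18.65
eef_pos: [0.617, 0.0843, 0.1765]
orientation: [0.512, -0.487, -0.51, -0.489]
contact_force: [-0.1, 0.6, -0.1]
grip_width: 1.0
time_s: 19.7
eef_pos: [0.3943, 0.2737, 0.154]
orientation: [-0.489, 0.511, 0.489, 0.51]
contact_force: [0.2, 0.2, -0.1]
grip_width: 1.002
TCP [0.3949 0.2736 0.1543] yaw 87.5 q [ 0.46  0.17  1.78 -0.    1.19 -1.07]
dx dy [-0.0019  0.0009] spin 0.0
```

View pics/w10c.png

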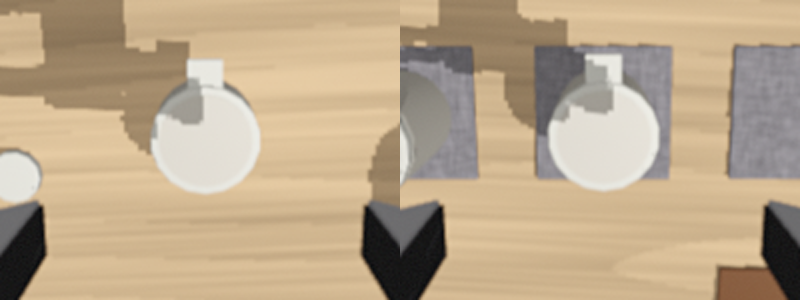

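```bash
python3 - <<'E'
from h import *
import pickle
f=lambda u,v:(180+(u+.5)/2-.5,130+(v+.5)/2-.5)
s,c=pickle.load(open("w10.pkl","rb"))
print(s["eef_pos"],"a",onz(c,f(205.5,138.5),.040), "cap",onz(c,f(40,175),.012))
s,c=pickle.load(open("w9.pkl","rb"))
print("b",onz(c,f(203.5,135),.066)[:2]*1000,"co3",np.mean([onz(c,f(*q),.004)[:2]*1000 for q in((135,47),(272,47),(270,178),(137,178))],0))
C=pickle.load(open("side.pkl","rb"));print("cup",onz(C,(131,133),0),onz(C,(118,125),0))
C=pickle.load(open("side.pkl","rb"));print("tub near rim edge",onz(C,(186,118),.062),onz(C,(205,137),0))
E
```

```text
[0.39433923 0.27365942 0.15396296] a [0.39185741 0.2763921  0.04      ] cap [0.41383012 0.18891667 0.012     ]
b [612.551972    85.85511248] co3 [614.19184298  86.03380301]
cup [0.43358577 0.42368102 0.        ] [0.41806324 0.47683802 0.        ]
tub near rim edge [0.5534068  0.31962327 0.062     ] [ 5.88188680e-01  2.94482298e-01 -1.11022302e-16]
```

```bash
python3 -m jog '[{"x":-0.001,"y":0.001,"z":-0.06,"spin":0,"gripper":1},{"x":-0.001,"y":0.001,"z":-0.11,"spin":0,"gripper":0.9},{"x":-0.001,"y":0.001,"z":-0.135,"spin":0,"gripper":0.8},{"x":-0.001,"y":0.001,"z":-0.142,"spin":0,"gripper":0.7},{"x":-0.001,"y":0.001,"z":-0.142,"spin":0,"gripper":0.3},{"x":-0.001,"y":0.001,"z":-0.142,"spin":0,"gripper":0.3},{"x":-0.001,"y":0.001,"z":-0.142,"spin":0,"gripper":0.3},{"x":-0.001,"y":0.001,"z":-0.142,"spin":0,"gripper":0.3}]'; python3 -m jog '[{"x":0,"y":0,"z":0,"spin":0,"gripper":0.3},{"x":0,"y":0,"z":0,"spin":0,"gripper":0.3},{"x":0,"y":0,"z":0,"spin":0,"gripper":0.3}]'; python3 -c "
from h import *;delta(.6113,.1937,182.6)"
```

```text
time_s: 20.75
eef_pos: [0.3937, 0.2756, 0.0135]
orientation: [-0.49, 0.51, 0.489, 0.511]
contact_force: [0.4, -1.1, 4.4]
grip_width: 0.544
time_s: 21.12
eef_pos: [0.3937, 0.2756, 0.0135]
orientation: [-0.49, 0.51, 0.489, 0.511]
contact_force: [1.1, -1.1, 6.1]
grip_width: 0.544
TCP [0.3937 0.2756 0.0135] yaw 87.57 q [ 0.47  0.33  1.98 -0.    0.83 -1.06]
dx dy [ 0.2176 -0.0819] spin 0.088
```

```bash
python3 -m jog '[{"x":0,"y":0,"z":0.02,"spin":0,"gripper":0.3},{"x":0.01,"y":-0.02,"z":0.05,"spin":0.04,"gripper":0.3},{"x":0.04,"y":-0.05,"z":0.05,"spin":0.088,"gripper":0.3},{"x":0.08,"y":-0.075,"z":0.05,"spin":0.088,"gripper":0.3},{"x":0.13,"y":-0.082,"z":0.05,"spin":0.088,"gripper":0.3},{"x":0.18,"y":-0.082,"z":0.05,"spin":0.088,"gripper":0.3},{"x":0.21,"y":-0.082,"z":0.05,"spin":0.088,"gripper":0.3},{"x":0.218,"y":-0.082,"z":0.05,"spin":0.088,"gripper":0.3}]'; python3 -m jog '[{"x":0,"y":0,"z":0,"spin":0,"gripper":0.3},{"x":0,"y":0,"z":0,"spin":0,"gripper":0.3}]'; python3 -c "
from h import *;delta(.6113,.1937,182.6)"
```

```text
time_s: 22.12
eef_pos: [0.612, 0.1931, 0.0618]
orientation: [-0.511, 0.489, 0.511, 0.489]
contact_force: [-0.1, 0.3, -0.3]
grip_width: 0.548
time_s: 22.38
eef_pos: [0.6088, 0.1934, 0.0624]
orientation: [-0.511, 0.489, 0.512, 0.488]
contact_force: [-0.4, -0.2, -0.9]
grip_width: 0.544
TCP [0.6088 0.1934 0.0624] yaw 92.62 q [ 0.2   0.47  1.57  0.    1.1  -1.42]
dx dy [0.0025 0.0003] spin -0.0
```

```bash
python3 -m jog '[{"x":0.002,"y":0,"z":-0.02,"spin":0,"gripper":0.3},{"x":0.002,"y":0,"z":-0.035,"spin":0,"gripper":0.3},{"x":0.002,"y":0,"z":-0.041,"spin":0,"gripper":0.3},{"x":0.002,"y":0,"z":-0.044,"spin":0,"gripper":0.3},{"x":0.002,"y":0,"z":-0.0455,"spin":0,"gripper":0.3},{"x":0.002,"y":0,"z":-0.0455,"spin":0,"gripper":0.3}]'
```

```text
time_s: 23.12
eef_pos: [0.6129, 0.1933, 0.0176]
orientation: [0.511, -0.488, -0.511, -0.489]
contact_force: [-1.9, 0.4, 1.5]
grip_width: 0.544
```

```bash
python3 -m jog '[{"x":0,"y":0,"z":-0.0005,"spin":0,"gripper":0.9},{"x":0,"y":0,"z":-0.0005,"spin":0,"gripper":0.9},{"x":0,"y":0,"z":-0.0005,"spin":0,"gripper":0.9},{"x":0,"y":0,"z":0.001,"spin":0,"gripper":0.9},{"x":0,"y":0,"z":0.02,"spin":0,"gripper":0.9},{"x":0,"y":0,"z":0.06,"spin":0,"gripper":0.9},{"x":0,"y":0,"z":0.12,"spin":0,"gripper":1},{"x":0,"y":0,"z":0.16,"spin":0,"gripper":1}]';python3 -m jog '[{"x":0,"y":0,"z":0,"spin":0,"gripper":1}]';python3 - <<'E'
from h import *
import pickle
s,c=wrist();save(c,"w11");pickle.dump((s,c),open("w11.pkl","wb"))
i=c["color"][130:280,180:380,::-1]
d=arm.read_camera("side");save(d,"side2");j=d["color"][90:330,140:460,::-1]
cv2.imwrite("pics/fin.png",np.hstack([cv2.resize(k,(400,300),interpolation=2) for k in(i,j)]))
E
```

```text
time_s: 24.12
eef_pos: [0.6136, 0.1934, 0.1801]
orientation: [0.512, -0.488, -0.511, -0.49]
contact_force: [1.0, 0.2, -0.0]
grip_width: 0.999
time_s: 24.25
eef_pos: [0.6151, 0.1937, 0.1813]
orientation: [0.513, -0.486, -0.509, -0.491]
contact_force: [0.2, 0.3, -0.2]
grip_width: 0.995
```

View pics/fin.png

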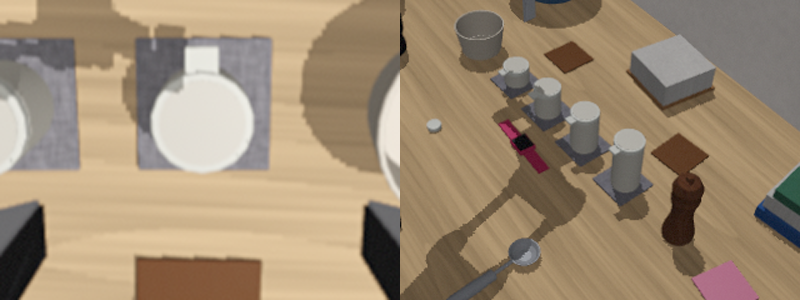

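```bash
python3 - <<'E'
from h import *
import pickle
f=lambda u,v:(180+(u+.5)/2-.5,130+(v+.5)/2-.5)
s,c=pickle.load(open("w11.pkl","rb"))
print("a",onz(c,f(202.5,122),.044)[:2]*1000,"co4",np.mean([onz(c,f(*q),.004)[:2]*1000 for q in((135,38),(271,38),(270,169),(137,169))],0))
d=arm.read_camera("scene");e=arm.read_camera("side")
for k,nm,cc in((d,"scene",(.6264,-.1334)),(e,"side",(.6240,-.1381))):
    print(nm,proj(k,[*cc,.11]),proj(k,[*cc,.004]))
u,v=[int(q) for q in proj(d,[.6264,-.1334,.06])];i=d["color"][v-37:v+38,u-25:u+25,::-1];print(u,v)
u,v=[int(q) for q in proj(e,[.624,-.1381,.06])];j=e["color"][v-37:v+38,u-25:u+25,::-1];print(u,v)
cv2.imwrite("pics/fin2.png",np.hstack([cv2.resize(k,(400,600),interpolation=2) for k in(i,j)]))
E
```

```text
a [610.46990082 195.028781  ] co4 [608.81937349 195.44780501]
scene [222.3763343  190.13451078] [227.10548938 228.43278889]
side [321.63362295 201.86148193] [317.90407645 235.12298683]
224 209
319 218
```

View pics/fin2.png

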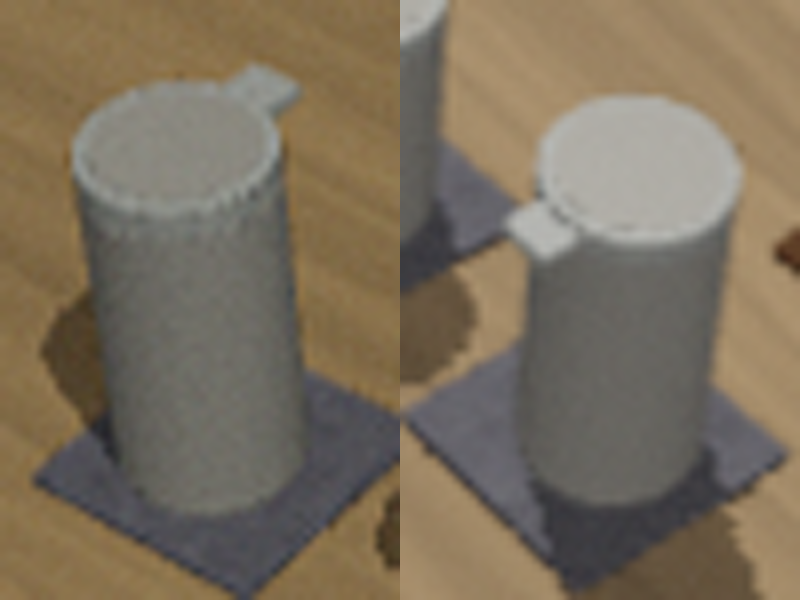

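```bash
python3 -c "
from h import *
print(arm.read_state()['time_s']);print(arm.close_job())"
```

```text
24.45
the job is handed in; nothing more can be done
None
```

The four pots stand on the row in order from the pepper mill. pot_d (106 mm) is on coaster_1, pot_c on coaster_2, pot_b on coaster_3 and pot_a on coaster_4. All were gripped across the tab, turned to the row, lowered until contact and released. I handed in at 24.5 s with the gripper clear of everything.

**Last checks:**
- **Position:** the overhead wrist pictures put pots a, b and c within about 2 mm of their coaster centres. pot_d is the least exact, about 3 mm off, toward the mill and away from the robot. The scene and side cameras agree, and I left it because it stands well inside the coaster.
- **Tabs:** all four look square to the robot's side. I measured pot_d's at 182.6° against the row's 182.6° and judged the others by eye.
- **Mill:** it looks upright and in place in the last side picture. I did not measure it again.
- **Disagreement:** the scene and side cameras differed by 2–5 mm on absolute positions. I therefore judged each placing by pot against coaster within a single picture.

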